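# Tip the copper rivets out of their tilt-out bin

### The job

Clear the mallet head out of the copper tray and lay it on the wooden block, then set the tray in front of the bin that holds the two big round-headed rivets, pull that bin forward right to its stop so both rivets tip into the tray, and swing it fully home again. Leave the tray flat on the bench with both rivets in it, leave the bars and tubes in their bins, and do not disturb anything else on the bench.

Things in the scene. Friction and masses are not known exactly. Their poses are not given: they have to be found in the camera images.
- rack: Fixed grey rack, 275 x 190 x 335 mm, with 3 steel tilt-out bins. Origin on the bench below the middle bin's pivot; x into the rack, y to its left; front (-x) to the robot. Flat base front at x=0 up to z=90; end cheeks to z=160. Shelf board behind the bins' lugs: front edge x=91, underside z=285: a gripper straight down on a lug strikes it, lean it back to the front 30-45 deg..
- bin_left (a joint): Tilt (rad) of the left bin (rack y=+84 mm) about its level pivot line (along rack y, at rack x=0, z=100): 0 home, 1.85 on its stop, top swung forward (-x) and down. Stiff (0.8 N m): stays put. 74 mm wide inside, open top; home: floor x=0 to 70 at z=100, back wall 100 high, front wall 70 long leaning forward 35 deg. On its stop: a 51 deg chute, lip 44 before the pivot, 45 above the bench.
- bin_mid (a joint): The same for the middle bin (rack y=0).
- bin_right (a joint): The same for the right bin (rack y=-84 mm).
- left_lug (a point): Centre of the left bin's lug: dark steel disc, 26 mm diameter, 24 mm thick, flat faces along the rack's +-y (pinch across these), on a 10 mm stem over the middle of the back wall's top edge. Home: 75 mm behind and 135 above the pivot line (z=235, 35 above the wall's edge); swings with the bin on a 154 mm radius and may turn between the finger pads.
- mid_lug (a point): The same for the middle bin.
- right_lug (a point): The same for the right bin.
- rivet_1: One of the two large copper rivets to be tipped out: 62 mm long, shank 16 mm in diameter, domed head 28 mm in diameter and 12 mm long; they start side by side, lying along y with the head at +y, on the floor of one of the three bins. Origin under its middle at the start, 12 mm from its axis; 160 g.
- bar_1: One of two square copper bars, 20 x 20 x 62 mm, lying along y in another bin; must stay there. Origin at the centre of its underside.
- tube_1: One of two plain copper tubes, 24 mm in diameter, 62 mm long, lying along y in another bin; must stay there. Origin under its middle at the start.
- rivet_2: One of the two large copper rivets to be tipped out: 62 mm long, shank 16 mm in diameter, domed head 28 mm in diameter and 12 mm long; they start side by side, lying along y with the head at +y, on the floor of one of the three bins. Origin under its middle at the start, 12 mm from its axis; 160 g.
- bar_2: One of two square copper bars, 20 x 20 x 62 mm, lying along y in another bin; must stay there. Origin at the centre of its underside.
- tube_2: One of two plain copper tubes, 24 mm in diameter, 62 mm long, lying along y in another bin; must stay there. Origin under its middle at the start.
- tray: Loose riveted copper tray, 140 mm (x) x 160 mm (y), walls 30 mm high and 4 mm thick, floor 4 mm, about 450 g, with an upright loop handle over the wall at each y end. Origin at the centre of its underside. It starts on the bench to the robot's left or right.
- tray_handle_left (a point): Middle of the tray's +y handle bar: a 10 mm round bar along the tray's x, 60 mm long, 58 mm above the tray's underside, 82 mm from its centre.
- tray_handle_right (a point): The same for the -y handle.
- mallet: Hardwood mallet head with pale rawhide faces and no handle, 100 mm long (its x), 46 mm wide and 46 mm high, about 200 g; starts lying in the tray. Origin at the centre of its underside.
- block: Fixed dark wooden slab on the bench, 100 mm (x) x 140 mm (y) x 25 mm high, beside the rack on its left or right; the mallet head belongs on it. Origin at the centre of its underside.
- mortar: Bystander: squat brass mortar, 94 mm in diameter, 70 mm high, beside the rack on the side away from the block. Origin under its centre.
- stand: Bystander: cast iron stand, 70 x 120 mm, with six upright punches up to 111 mm high, on the side away from the tray. Origin under its centre.
- lid: Bystander: oval copper lid, 68 x 104 mm, 33 mm high with its knob, behind the block or the mortar. Origin under its centre.
- jar: Bystander: amber glass jar, 60 mm in diameter, 70 mm high, behind the block or the mortar. Origin under its centre.
- hammer: Bystander: hammer 260 mm long lying along x far out on the left. Origin under its shaft.

How it is judged (in metres and radians):
On the way, in this order (a step that is already met when the one before it is completed fails the run):
1. the mallet head lies on the wooden block, released, with all bins still home (x of mallet in the frame of block between -0.05 and 0.05 m and y of mallet in the frame of block between -0.07 and 0.07 m and z of mallet in the frame of block between 0.018 and 0.08 m and angle between mallet's own x axis and vertical between 1.2 and 1.95 rad and contact force between mallet and the fingers below 0.1 N and linear speed of mallet below 0.03 m/s and value of joint each of bin_left, bin_mid, bin_right below 0.07 rad), for 0.2 s.
2. a bin is pulled forward to its stop (value of joint any of bin_left, bin_mid, bin_right above 1.75 rad), for 0.1 s.
At the end, for the whole second after the job is handed in: Both rivets lie still inside the tray; it rests flat on the bench (within 0.08 rad); all bins are home (within 0.07 rad); the mallet head lies still on the block, its centre within 50 mm (block x) and 70 mm (block y) of the block's middle, not on end (all of step 1 and x of rivet_1 in the frame of tray between -0.07 and 0.07 m and y of rivet_1 in the frame of tray between -0.08 and 0.08 m and z of rivet_1 in the frame of tray between -0.003 and 0.05 m and linear speed of each of rivet_1, rivet_2 below 0.03 m/s and x of rivet_2 in the frame of tray between -0.07 and 0.07 m and y of rivet_2 in the frame of tray between -0.08 and 0.08 m and z of rivet_2 in the frame of tray between -0.003 and 0.05 m and angle between tray's own z axis and vertical below 0.08 rad and height (world z) of tray below 0.008 m and linear speed of tray below 0.02 m/s); the robot touches nothing.
It fails at once if a bar or tube is moved more than 50 mm (tipped out or taken) (distance of any of bar_1, bar_2, tube_1, tube_2 from where it was at the start of the episode above 0.05 m).
It fails at once if a bystander (mortar, punch stand, lid, jar, hammer) is moved more than 30 mm or knocked over (distance of any of mortar, stand, lid, jar, hammer from where it was at the start of the episode above 0.03 m or angle between any of mortar, stand, lid, jar, hammer's own z axis and vertical above 0.4 rad).
It also fails if it takes over 72 s, if anything falls off the work surface, if the arm or the gripper's body presses on something with over 40 N, if the wrist force passes 120 N, or if a joint passes its speed limit or range.

### The arm

A 7-joint arm with a two-finger parallel gripper is mounted at the origin on the work surface. World frame = base frame: x ahead of the robot, y to its left, z up, the work surface at z = 0. Lengths are in mm, angles in rad, forces in N, time in s.
With the tool pointing down it reaches from about 400 to 850 mm from the base axis. Payload 4.5 kg.
Tool frame: the origin (TCP) lies on the centre line of the jaws, within the pads' length; the fingertips stand 8 mm ahead of it and the grasp point (between the pads) lies 11 mm behind it; z points along the fingers, y is the line along which they close (so a half turn about z gives the same grasp; the last joint's range is limited). The gripper opens to 88 mm and grips with 3 to 60 N. Pads are 18 mm wide; open, the fingers measure 123 mm over their backs; the gripper's body (75 mm by 187 mm) begins 45 mm behind the grasp point.
Start: joints at [1.268, 0.689, -0.195, 1.565, 0.157, 0.902, -0.215], TCP at [206.572, -589.899, 246.743] pointing down, gripper open.
Joint ranges: [-3.01, 3.01], [-0.46, 2.08], [-1.47, 1.51], [0.13, 2.56], [-1, 4.14], [0.04, 2.09], [-2.66, 2.66]. Speed limits (rad/s): [2.57, 2.57, 3.14, 3.14, 3.14, 3.14, 3.14].

### API

Orientations are given as a 3x3 rotation matrix whose columns are the frame's x, y, z axes.
In Python, from cell import sensors, read_camera, ticket gives the robot as it stands. The module is installed in compiled form; this text tells all that it offers.
- The arm moves only by the shell command python3 -m handwheel 'ROWS'. ROWS is JSON, one flat list of numbers, 5 for each row, row after row: the shift along the tool's x, y, z in units of 40 mm (1.0 is 40 mm), then the turn about the tool's z in units of 8 degrees (1.0 is 8 degrees), then the finger opening in mm, from 0 to 88.1. A call has 1 to 20 rows; each row is the pose to reach, as a shift and turn from the pose commanded when the call began, along the tool's axes at that moment; what a row does not reach only later rows make up. A row lasts 1/10 s, in which the tool goes at most 50 mm and 8.59 degrees, less where a joint would pass 70% of its speed; a pose out of reach is approached as far as the arm can. A call with a gripper value outside its range is refused whole. The fingers move at their own pace and stop on an object; the grip force is fixed at half the most. Time passes only in rows, so rows that repeat a pose let the fingers close. It gives the time, the measured TCP pose, the force, the opening and the grip force at its end, in the units of the state.
- sensors.read_state(): the state, without advancing time (a new reading comes with each control period).
- read_camera(name): name is "side" or "top"; returns a dict with "img" (400x640x3 uint8, red, green, blue), "z_map" (400x640 float32, mm along the optical axis (not along the pixel's ray), 0 where there is no reading), "fx", "fy", "cx", "cy" (pixels), "rvec" (rotation vector, rad) and "tvec" (3), from world to camera coordinates, as OpenCV has them. Camera axes: x right, y down, z forward; pixel columns grow to the right and rows downward; lengths in mm; the calibration is good to about 2 mm. A picture is of the moment at which its call begins.
- ticket.job_done(): hands the job in; it is judged then, once.
The state is a dict: "time_s": time; "qpos": joint angles; "qd": joint speeds; "joint_torque": joint torques, N m; "eef_pos": TCP position; "orientation": TCP orientation; "ft_force": force on the tool from outside, world axes, zero at the start; "ft_torque": the same for the moment, N m; "opening": opening from 0.0 (shut) to 1.0 (fully open); "grip_force": force on a finger pad.
Only numpy, scipy, OpenCV 4.12 (cv2) and the standard library are available. Lean on these libraries where they do the work, as an engineer would, in place of code of your own. Each camera call takes 0.05 s, during which the arm holds its last target. There are 200 camera calls.

## Working session

There is one attempt and no reset: what is moved stays moved. The work goes in short steps, Python scripts to look and compute and a shell command to move; the robot and the scene stay as the last step left them, time stands still between calls to the robot, and variables do not carry over. Pictures are saved under pics/ and viewed, at most 10 in all, crops included, and the job is handed in when it is done.

```bash
mkdir -p pics; cat > h.py <<'E'
import numpy as np, cv2
from cell import sensors, read_camera, ticket
def cam(n):
    c=read_camera(n); R=cv2.Rodrigues(np.array(c['rvec'],float))[0]; t=np.array(c['tvec'],float).ravel()
    z=c['z_map']; v,u=np.mgrid[:400,:640]
    P=np.stack([(u-c['cx'])/c['fx']*z,(v-c['cy'])/c['fy']*z,z],-1)
    W=(P-t)@R; W[z==0]=np.nan
    return c['img'],W
def st():
    s=sensors.read_state(); print(s['time_s'],np.round(s['eef_pos'],1),np.round(s['orientation'],3).tolist(),np.round(s['qpos'],2),np.round(s['ft_force'],1),s['opening'],s['grip_force']); return s
def rel(p):  # world point -> shift units
    s=sensors.read_state(); return np.round(np.array(s['orientation']).T@(np.array(p)-s['eef_pos'])/40,2)
E
python3 - <<'E'
from h import *
st()
for n in('side','top'):
    i,W=cam(n); np.savez('/tmp/'+n,i=i,W=W); cv2.imwrite(f'pics/{n}0.png',i[:,:,::-1])
E
```

```text
0.0 [ 206.3 -589.3  245.9] [[0.944, 0.331, -0.001], [0.331, -0.944, 0.002], [-0.0, -0.002, -1.0]] [ 1.27  0.69 -0.19  1.57  0.16  0.9  -0.22] [ 0.3 -0.6  0.3] 1.0016780637431788 0.0
```

View pics/side0.png

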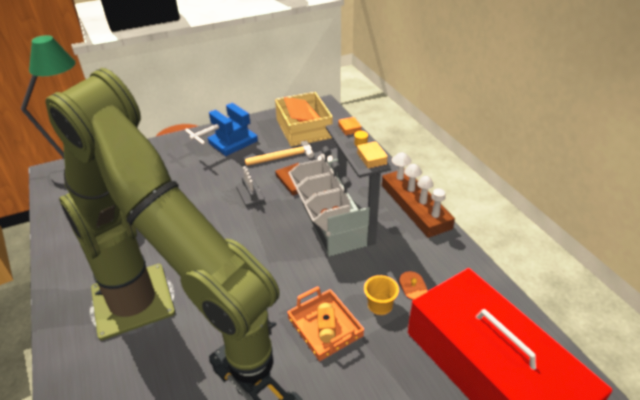

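View pics/top0.png

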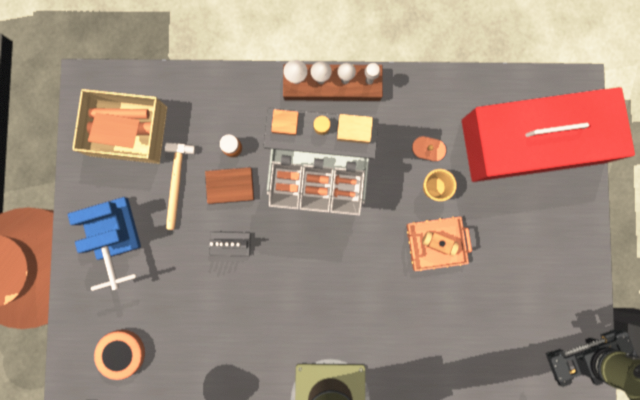

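The side view shows the arm, with the tray at about (325,322) and the rack at about (340,200). In the top view the tray holding the mallet is at (440,243), the block at (229,185), the rack at (318,190), the mortar at (440,185) and the stand at (230,243).

```bash
python3 - <<'E'
from h import *
d=np.load('/tmp/top.npz'); i,W=d['i'],d['W']
a=cv2.resize(i[140:220,255:380],None,fx=6,fy=6,interpolation=cv2.INTER_CUBIC)[:,:,::-1]
b=cv2.resize(i[205:280,395:480],None,fx=4,fy=4,interpolation=cv2.INTER_CUBIC)[:,:,::-1]
cv2.imwrite('pics/bins.png',a[:480,:750]);cv2.imwrite('pics/tray.png',b)
hsv=cv2.cvtColor(i,cv2.COLOR_RGB2HSV)
def blob(name,u0,u1,v0,v1,zlo,zhi):
    m=np.zeros((400,640),bool); m[v0:v1,u0:u1]=1; m&=(W[...,2]>zlo)&(W[...,2]<zhi)
    p=W[m]; r=cv2.minAreaRect(p[:,:2].astype(np.float32))
    print(name,len(p),'min',p.min(0).round(),'max',p.max(0).round(),'rect',np.round(r[0]),np.round(r[1]),round(r[2],1))
blob('block',195,265,160,210,15,40)
blob('tray',395,480,205,285,15,36)
blob('trayhandles',395,480,205,285,52,70)
blob('malletTop',415,465,225,262,42,52.5)
blob('mortar',415,465,165,210,30,80)
blob('stand',200,270,225,260,20,130)
blob('lid',405,450,130,163,8,40)
blob('jar',210,250,130,163,30,90)
blob('rackshelf',255,385,100,160,285,310)
blob('lugs',255,385,140,180,228,265)
blob('rackall',255,385,145,230,130,225)
blob('hammer',155,200,130,240,8,60)
E
```

```text
block 1541 min [574. 236.  15.] max [682. 382.  36.] rect [628. 310.] [100. 141.] 5.1
tray 406 min [ 381. -405.   15.] max [ 540. -226.   36.] rect [ 459. -315.] [145. 169.] 9.2
trayhandles 239 min [ 415. -406.   52.] max [ 504. -227.   69.] rect [ 459. -317.] [ 68. 175.] 7.8
malletTop 397 min [ 430. -390.   42.] max [ 507. -275.   52.] rect [ 462. -336.] [ 71. 119.] 8.7
mortar 468 min [ 584. -360.   30.] max [ 675. -267.   78.] rect [ 630. -313.] [91. 92.] 0.6
stand 450 min [419. 245.  20.] max [488. 363. 120.] rect [454. 304.] [ 69. 118.] 0.6
lid 272 min [ 712. -347.    8.] max [ 798. -231.   37.] rect [ 757. -290.] [115.  84.] 84.0
jar 343 min [717. 275.  30.] max [773. 332.  79.] rect [744. 303.] [56. 56.] 79.3
rackshelf 2886 min [ 669. -105.  285.] max [792. 175. 310.] rect [730.  35.] [275. 101.] 84.9
lugs 285 min [644. -54. 230.] max [685. 136. 253.] rect [664.  41.] [191.  25.] 84.9
rackall 1650 min [536. -96. 130.] max [716. 180. 206.] rect [625.  45.] [268. 157.] 84.7
hammer 1118 min [495. 400.   8.] max [798. 539.  58.] rect [648. 471.] [304. 134.] 1.6
```

View pics/bins.png

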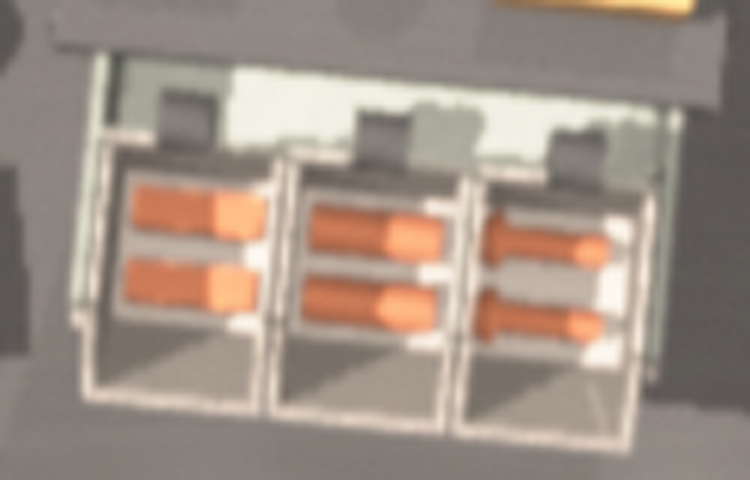

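View pics/tray.png

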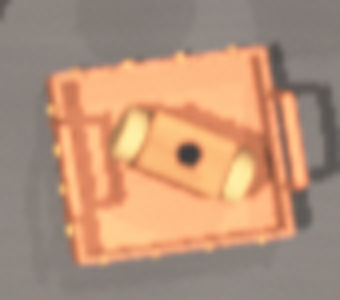

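The `bins` crop shows the rivets, with heads on the left, in the right-hand bin at (545,285). The bars are at left and the tubes in the middle. In the `tray` crop the mallet lies diagonally, with its ends at (132,135) and (240,175) and its centre at (188,153). I'll refine the mallet position and then move.

```bash
python3 - <<'E'
from h import *
d=np.load('/tmp/top.npz'); i,W=d['i'],d['W']
m=(np.hypot(W[...,0]-459,W[...,1]+317)<66)&(W[...,2]>40)
n,l,s,c=cv2.connectedComponentsWithStats(m.astype(np.uint8)); k=1+np.argmax(s[1:,4])
p=W[l==k]; print(len(p),p.min(0),p.max(0),cv2.minAreaRect(p[:,:2].astype(np.float32)))
q=p[:,:2]; cen=q.mean(0); w,v=np.linalg.eigh(np.cov((q-cen).T)); print(cen,v[:,1])
c0=cv2.minAreaRect(q.astype(np.float32))[0]
print(rel([*c0,246]))
E
```

```text
477 [ 430.01473006 -373.14301053   40.03644106] [ 491.15872541 -273.89412308   58.28976692] ((460.71484375, -323.3697204589844), (100.2695541381836, 46.5758171081543), 68.60848999023438)
[ 460.63837098 -322.34236326] [0.35846731 0.93354228]
[ 8.2  -4.17  0.01]
```

```bash
python3 -m handwheel '[8.2,-4.17,0,-6.2,74,8.2,-4.17,0,-6.2,74,8.2,-4.17,0,-6.2,74,8.2,-4.17,0,-6.2,74,8.2,-4.17,0,-6.2,74,8.2,-4.17,0,-6.2,74,8.2,-4.17,0,-6.2,74,8.2,-4.17,0,-6.2,74,8.2,-4.17,0,-6.2,74,8.2,-4.17,0,-6.2,74,8.2,-4.17,0,-6.2,74,8.2,-4.17,0,-6.2,74]'; python3 -c "
from h import *
s=st();print(rel([460.7,-323.4,19]))"
```

```text
time_s: 1.3
eef_pos: [459.5, -325.9, 246.5]
orientation: [[0.363, 0.932, -0.001], [0.932, -0.363, -0.001], [-0.001, -0.001, -1.0]]
ft_force: [-0.2, 1.5, 0.0]
opening: 0.838
grip_force: 0.0
1.3 [ 459.5 -325.9  246.5] [[0.363, 0.932, -0.001], [0.932, -0.363, -0.001], [-0.001, -0.001, -1.0]] [ 0.78  0.63 -0.41  1.75  0.32  0.83 -0.15] [-0.2  1.5  0. ] 0.8376344583878095 0.0
[0.08 0.01 5.69]
```

```bash
python3 -m handwheel '[0.07,0,1,0,74,0.07,0,2,0,74,0.07,0,3,0,74,0.07,0,4,0,74,0.07,0,4.8,0,74,0.07,0,5.3,0,74,0.07,0,5.65,0,74,0.07,0,5.65,0,74,0.07,0,5.65,0,20,0.07,0,5.65,0,20,0.07,0,5.65,0,20,0.07,0,5.65,0,20,0.07,0,5.65,0,20,0.07,0,5.65,0,20,0.07,0,5.65,0,20]'
```

```text
time_s: 2.8
eef_pos: [463.0, -322.0, 21.8]
orientation: [[0.36, 0.933, 0.002], [0.933, -0.36, -0.001], [-0.0, 0.003, -1.0]]
ft_force: [0.1, 0.2, 6.1]
opening: 0.52
grip_force: 30.0
```

```bash
python3 -m handwheel '[0,0,-1,0,20,0,0,-2,0,20,0,0,-3,0,20,0,0,-4,0,20,0,0,-5,0,20,1,-0.4,-5.7,-0.3,20,2,-0.8,-5.7,-0.7,20,3,-1.2,-5.7,-1,20,4,-1.6,-5.7,-1.5,20,5,-2,-5.7,-2,20,6,-2.4,-5.7,-2.5,20,7,-2.8,-5.7,-3,20,8,-2.9,-5.7,-3.3,20,9,-2.8,-5.7,-3.3,20,10,-2.7,-5.7,-3.3,20,11,-2.6,-5.7,-3.3,20,12,-2.5,-5.7,-3.3,20,13,-2.4,-5.7,-3.3,20,14,-2.2,-5.7,-3.3,20,15,-2,-5.7,-3.3,20]'; python3 -m handwheel '[0,0,0,0,20,0,0,0,0,20,0,0,0,0,20]'; python3 -c "
from h import *
s=st();print(rel([628,310,250]))"
```

```text
time_s: 4.8
eef_pos: [603.3, 268.0, 248.1]
orientation: [[-0.093, 0.996, -0.002], [0.996, 0.093, -0.002], [-0.002, -0.002, -1.0]]
ft_force: [1.5, -0.2, -2.5]
opening: 0.516
grip_force: 30.0
time_s: 5.1
eef_pos: [602.8, 265.2, 248.0]
orientation: [[-0.091, 0.996, -0.002], [0.996, 0.091, -0.003], [-0.003, -0.002, -1.0]]
ft_force: [0.4, 0.2, -1.6]
opening: 0.519
grip_force: 30.0
5.1 [602.8 265.2 248. ] [[-0.091, 0.996, -0.002], [0.996, 0.091, -0.003], [-0.003, -0.002, -1.0]] [-0.24  0.77 -0.49  1.44  0.39  1.03 -0.72] [ 0.4  0.2 -1.6] 0.5191079739567617 29.997128443792462
[ 1.06  0.73 -0.05]
```

```bash
python3 -m handwheel '[1.06,0.73,0,0,20,1.06,0.73,1,0,20,1.06,0.73,2,0,20,1.06,0.73,3,0,20,1.06,0.73,4,0,20,1.06,0.73,4.6,0,20,1.06,0.73,4.9,0,20,1.06,0.73,5.1,0,20,1.06,0.73,5.1,0,20,1.06,0.73,5.1,0,20,1.06,0.73,5.1,0,74,1.06,0.73,5.1,0,74,1.06,0.73,5.1,0,74,1.06,0.73,5.1,0,74,1.06,0.73,4.2,0,74,1.06,0.73,3.2,0,74,1.06,0.73,2,0,74,1.06,0.73,0.8,0,74,1.06,0.73,0,0,74]'; python3 - <<'E'
from h import *
s=st()
i,W=cam('top')
m=np.zeros((400,640),bool); m[150:225,190:270]=1; m&=(W[...,2]>60)&(W[...,2]<85)
p=W[m]; print(len(p), cv2.minAreaRect(p[:,:2].astype(np.float32)) if len(p)>4 else '')
m=np.zeros((400,640),bool); m[205:285,395:480]=1; mh=m&(W[...,2]>50)&(W[...,2]<70)
n,l,st_,c=cv2.connectedComponentsWithStats(mh.astype(np.uint8))
for k in range(1,n):
    if st_[k,4]>8:
        q=W[l==k]; print(len(q),np.round(q.mean(0),1),q.min(0).round(),q.max(0).round(),cv2.minAreaRect(q[:,:2].astype(np.float32)))
mt=m&(W[...,2]>15)&(W[...,2]<36); print(cv2.minAreaRect(W[mt][:,:2].astype(np.float32)))
E
```

```text
time_s: 7.0
eef_pos: [629.4, 312.9, 253.0]
orientation: [[-0.092, 0.996, 0.004], [0.996, 0.092, 0.003], [0.002, 0.004, -1.0]]
ft_force: [0.0, 1.3, -0.1]
opening: 0.84
grip_force: 0.0
7.0 [629.4 312.9 253. ] [[-0.092, 0.996, 0.004], [0.996, 0.092, 0.003], [0.002, 0.004, -1.0]] [-0.3   0.82 -0.48  1.29  0.39  1.12 -0.73] [ 0.   1.3 -0.1] 0.8403337687751296 0.0
148 ((671.1989135742188, 290.2039794921875), (123.66461944580078, 38.03715133666992), 15.013092994689941)
86 [ 471.4 -396.9   61. ] [ 437. -408.   50.] [ 507. -388.   69.] ((471.608154296875, -397.5591735839844), (70.81573486328125, 11.102766036987305), 10.005805015563965)
85 [ 448.1 -235.    61.1] [ 415. -244.   53.] [ 482. -226.   69.] ((448.4474182128906, -235.9429473876953), (68.003662109375, 10.454882621765137), 8.444156646728516)
((458.71563720703125, -314.330322265625), (145.4397430419922, 168.36679077148438), 8.933089256286621)
```

```bash
python3 -m handwheel '[0,-1,0,0,60,0,-2,0,0,60,-0.5,-3,0,0,60,-1,-4,0,1,60,-2,-4.5,0,2,60,-3,-5,0,3,60,-4,-5.5,0,4,60,-5,-5.77,0,5,60,-6,-5.77,0,6,60,-7,-5.77,0,7,60,-8,-5.77,0,8,60,-9,-5.77,0,9,60,-10,-5.77,0,10,60,-11,-5.77,0,10.9,60,-12,-5.77,0,10.9,60,-13,-5.77,0,10.9,60,-13.2,-5.77,0,10.9,60,-13.2,-5.77,0,10.9,60,-13.2,-5.77,0,10.9,60,-13.2,-5.77,0,10.9,60]'; python3 - <<'E'
from h import *
s=st();print(rel([448.1,-235.3,47]))
i,W=cam('top')
m=np.zeros((400,640),bool); m[150:225,190:270]=1; m&=(W[...,2]>55)&(W[...,2]<85)
p=W[m]; print(len(p), cv2.minAreaRect(p[:,:2].astype(np.float32)),np.median(p[:,2]))
E
```

```text
time_s: 9.05
eef_pos: [447.7, -232.9, 248.7]
orientation: [[0.99, 0.144, -0.0], [0.144, -0.99, 0.001], [-0.0, -0.001, -1.0]]
ft_force: [-0.1, -0.1, 0.5]
opening: 0.682
grip_force: 0.0
9.05 [ 447.7 -232.9  248.7] [[0.99, 0.144, -0.0], [0.144, -0.99, 0.001], [-0.0, -0.001, -1.0]] [ 0.46  0.53 -0.12  1.92  0.09  0.7  -1.13] [-0.1 -0.1  0.5] 0.6818745554183818 0.0
[0.   0.07 5.04]
552 ((665.0673217773438, 314.2872314453125), (124.91829681396484, 100.3215560913086), 5.464306354522705) 69.065834561597
```

```bash
python3 -m handwheel '[0,0.06,1,0,60,0,0.06,2,0,60,0,0.06,3,0,60,0,0.06,4,0,60,0,0.06,4.6,0,60,0,0.06,5,0,60,0,0.06,5,0,60,0,0.06,5,0,0,0,0.06,5,0,0,0,0.06,5,0,0,0,0.06,5,0,0,0,0.06,5,0,0,0,0.06,5,0,0,0,0.06,5,0,0]'; python3 -c "
from h import *
s=st();y=np.radians(-5.1);c=np.array([494.2,-28.2]);print(rel([*(c+82*np.array([-np.sin(y),np.cos(y)])),s['eef_pos'][2]]))"
```

```text
time_s: 10.5
eef_pos: [447.8, -237.2, 48.8]
orientation: [[0.99, 0.141, -0.0], [0.141, -0.99, 0.0], [0.0, -0.0, -1.0]]
ft_force: [0.0, 1.4, 1.0]
opening: 0.095
grip_force: 30.0
10.5 [ 447.8 -237.2   48.8] [[0.99, 0.141, -0.0], [0.141, -0.99, 0.0], [0.0, -0.0, -1.0]] [ 0.42  0.88 -0.04  2.05  0.15  0.21 -1.19] [0.  1.4 1. ] 0.09503512458450142 30.000088959932327
[ 2.35 -7.    0.  ]
```

```bash
python3 -m handwheel '[0.1,-0.3,0,0.1,0,0.2,-0.7,0,0.2,0,0.3,-1.1,0,0.3,0,0.5,-1.6,0,0.4,0,0.6,-2.1,0,0.5,0,0.8,-2.6,0,0.6,0,0.9,-3.1,0,0.7,0,1.1,-3.6,0,0.8,0,1.3,-4.1,0,0.9,0,1.5,-4.6,0,1,0,1.7,-5.1,0,1.1,0,1.9,-5.6,0,1.25,0,2.05,-6.1,0,1.4,0,2.2,-6.5,0,1.5,0,2.3,-6.8,0,1.6,0,2.35,-7,0,1.65,0,2.35,-7,0,1.65,0,2.35,-7,0,1.65,0]'; python3 - <<'E'
from h import *
s=st()
i,W=cam('top'); cv2.imwrite('pics/t1.png',cv2.resize(i[120:290,180:420],None,fx=3,fy=3)[:,:,::-1])
E
```

```text
time_s: 12.3
eef_pos: [501.5, 54.9, 48.8]
orientation: [[0.996, -0.087, 0.0], [-0.087, -0.996, 0.002], [0.0, -0.002, -1.0]]
ft_force: [0.0, 3.9, 2.8]
opening: 0.101
grip_force: 30.0
12.3 [501.5  54.9  48.8] [[0.996, -0.087, 0.0], [-0.087, -0.996, 0.002], [0.0, -0.002, -1.0]] [-0.23  0.88  0.05  2.06 -0.21  0.2  -1.65] [0.  3.9 2.8] 0.10073446668091769 29.957711845636368
```

View pics/t1.png

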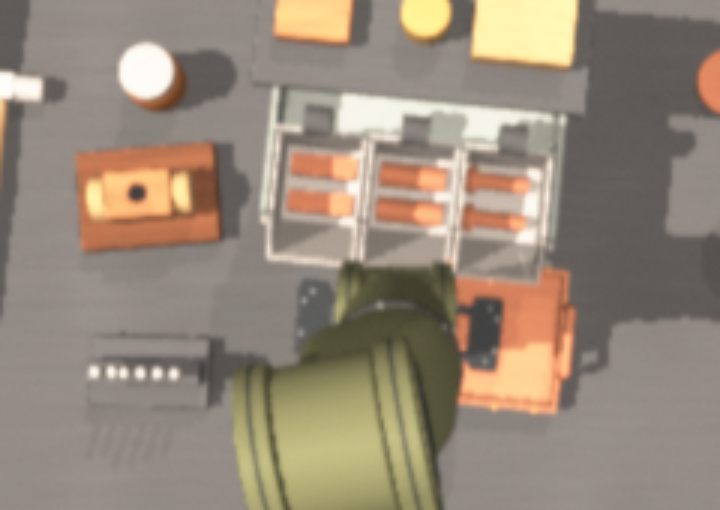

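The mallet rests on the block at about (138,192). The tray is at (515,340), square to the rack in front of the rivet bin. I'll release the handle and move to hover over the front part of the right bin.

```bash
python3 -m handwheel '[0,0,0,0,40,0,0,0,0,40,0,0,0,0,40,0,0,-1,0,40,0,0,-2,0,40,0,0,-3,0,0,0,0,-4,0,0,0,0,-5.28,0,0,0.7,0.7,-5.28,0,0,1.4,1.4,-5.28,0,0,2.32,2.09,-5.28,0,0,2.32,2.09,-5.28,0,0,2.32,2.09,-5.28,0,0,2.32,2.09,-5.28,0,0]'; python3 -c "
from h import *
s=st();print(rel([586.8,-36.4,143]))"
```

```text
time_s: 13.75
eef_pos: [585.3, -37.7, 259.4]
orientation: [[0.996, -0.088, -0.002], [-0.088, -0.996, 0.001], [-0.002, -0.001, -1.0]]
ft_force: [-0.7, -0.6, -0.5]
opening: 0.004
grip_force: 0.0
13.75 [585.3 -37.7 259.4] [[0.996, -0.088, -0.002], [-0.088, -0.996, 0.001], [-0.002, -0.001, -1.0]] [-0.12  0.63  0.18  1.68 -0.14  0.85 -1.54] [-0.7 -0.6 -0.5] 0.004074815745589239 0.0
[ 0.04 -0.03  2.91]
```

```bash
python3 -m handwheel '[0,-0.03,1,0,0,0,-0.03,2,0,0,0,-0.03,2.6,0,0,0,-0.03,2.85,0,0,0,-0.03,2.85,0,0,-0.3,-0.03,2.85,0,0,-0.5,-0.03,2.85,0,0,-0.7,-0.03,2.85,0,0,-0.85,-0.03,2.85,0,0,-1,-0.03,2.85,0,0,-1.1,-0.03,2.85,0,0,-1.2,-0.03,2.85,0,0,-1.2,-0.03,2.85,0,0]'; python3 - <<'E'
from h import *
s=st(); i,W=cam('top')
m=np.zeros((400,640),bool); m[140:200,255:385]=1; m&=(W[...,2]>220)&(W[...,2]<268)&(W[...,0]>560)
n,l,s_,c=cv2.connectedComponentsWithStats(m.astype(np.uint8))
for k in range(1,n):
    if s_[k,4]>15: q=W[l==k]; print(len(q),q.mean(0).round(1),q.min(0).round(),q.max(0).round())
E
```

```text
time_s: 15.05
eef_pos: [555.5, -34.0, 151.6]
orientation: [[0.995, -0.089, 0.037], [-0.089, -0.996, -0.003], [0.037, -0.001, -0.999]]
ft_force: [22.7, -1.2, 1.4]
opening: 0.002
grip_force: 8.7
15.05 [555.5 -34.  151.6] [[0.995, -0.089, 0.037], [-0.089, -0.996, -0.003], [0.037, -0.001, -0.999]] [-0.1   0.73  0.13  1.91 -0.18  0.48 -1.51] [22.7 -1.2  1.4] 0.0016012827768592782 8.714921437203884
97 [670.  124.4 244.2] [658. 113. 227.] [685. 136. 253.]
93 [662.7  41.2 244.3] [652.  29. 231.] [675.  54. 252.]
100 [640.4 -40.5 251.9] [629. -53. 231.] [655. -28. 260.]
121 [578.2  36.  249.5] [571.   4. 223.] [589.  58. 259.]
```

```bash
python3 -m handwheel '[-0.1,0,0,0,0,-0.2,0,0,0,0,-0.3,0,0,0,0,-0.4,0,0,0,0,-0.5,0,0,0,0,-0.6,0,0,0,0,-0.7,0,0,0,0,-0.8,0,0,0,0,-0.8,0,0,0,0]'; cat > lug.py <<'E'
from h import *
s=st(); i,W=cam('top')
m=np.zeros((400,640),bool); m[140:200,255:385]=1; m&=(W[...,2]>220)&(W[...,2]<275)&(W[...,0]>570)&(W[...,1]<0)&(W[...,1]>-65)
n,l,s_,c=cv2.connectedComponentsWithStats(m.astype(np.uint8))
for k in range(1,n):
    if s_[k,4]>15: q=W[l==k]; print(len(q),q.mean(0).round(1),q.min(0).round(),q.max(0).round())
E
python3 lug.py
```

```text
time_s: 16.0
eef_pos: [505.6, -29.9, 146.4]
orientation: [[0.996, -0.089, -0.001], [-0.089, -0.996, 0.0], [-0.001, -0.0, -1.0]]
ft_force: [-1.1, 0.7, -0.9]
opening: 0.006
grip_force: 0.0
16.0 [505.6 -29.9 146.4] [[0.996, -0.089, -0.001], [-0.089, -0.996, 0.0], [-0.001, -0.0, -1.0]] [-0.1   0.7   0.12  2.02 -0.18  0.43 -1.51] [-1.1  0.7 -0.9] 0.005909262123443599 0.0
100 [612.  -38.2 260.3] [599. -50. 246.] [626. -26. 268.]
```

```bash
python3 -m handwheel '[0,0,-1,0,50,0,0,-2,0,50,0,0,-3,0,50,0,0,-4.35,0,50,0.8,0,-4.4,0,50,1.8,-0.01,-4.4,0,50,2.67,-0.02,-4.4,0,50,2.67,-0.02,-4.4,0,50,2.67,-0.02,-4.4,0,50,2.67,-0.02,-3.6,0,50,2.67,-0.02,-2.9,0,50,2.67,-0.02,-2.35,0,50,2.67,-0.02,-2.35,0,50,2.67,-0.02,-2.35,0,50,2.67,-0.02,-2.35,0,0,2.67,-0.02,-2.35,0,0,2.67,-0.02,-2.35,0,0,2.67,-0.02,-2.35,0,0,2.67,-0.02,-2.35,0,0]'; python3 - <<'E'
from h import *
s=st(); e=np.array(s['eef_pos']); R=np.array(s['orientation'])
th0=np.radians(18)
piv=np.array([581.8,-36.0]); g=e-11*R[:,2]
print('grasp rack x,z',(g[:2]-piv)@[.996,-.089],g[2])
a0=np.radians(29.05)-th0
for d in range(24,109,6):
    a=np.radians(29.05-d); dx=154.4*(np.sin(a)-np.sin(a0)); dz=154.4*(np.cos(a)-np.cos(a0)); print(d,round(dx/40,2),round(-dz/40,2))
E
```

```text
time_s: 17.95
eef_pos: [613.7, -38.4, 240.7]
orientation: [[0.996, -0.089, 0.001], [-0.089, -0.996, 0.001], [0.001, -0.001, -1.0]]
ft_force: [-1.3, 1.6, 5.4]
opening: 0.271
grip_force: 30.0
17.95 [613.7 -38.4 240.7] [[0.996, -0.089, 0.001], [-0.089, -0.996, 0.001], [0.001, -0.001, -1.0]] [-0.11  0.69  0.18  1.62 -0.16  0.85 -1.53] [-1.3  1.6  5.4] 0.27115895609349244 29.999001435935497
grasp rack x,z 31.993583625850903 251.72524169420376
24 -0.4 -0.06
30 -0.8 -0.07
36 -1.21 -0.04
42 -1.6 0.03
48 -1.99 0.14
54 -2.37 0.29
60 -2.72 0.48
66 -3.06 0.7
72 -3.37 0.96
78 -3.65 1.25
84 -3.9 1.57
90 -4.11 1.91
96 -4.29 2.28
102 -4.43 2.66
108 -4.53 3.05
```

```bash
python3 -m handwheel '[-0.2,0,-0.04,0,0,-0.4,0,-0.06,0,0,-0.6,0,-0.07,0,0,-0.8,0,-0.07,0,0,-1,0,-0.06,0,0,-1.21,0,-0.04,0,0,-1.41,0,-0.01,0,0,-1.6,0,0.03,0,0,-1.8,0,0.08,0,0,-1.99,0,0.14,0,0,-2.18,0,0.21,0,0,-2.37,0,0.29,0,0,-2.55,0,0.38,0,0,-2.72,0,0.48,0,0,-2.89,0,0.59,0,0,-3.06,0,0.7,0,0,-3.22,0,0.83,0,0,-3.37,0,0.96,0,0]'
python3 -m handwheel '[-0.14,0,0.14,0,0,-0.28,0,0.29,0,0,-0.41,0,0.45,0,0,-0.53,0,0.61,0,0,-0.64,0,0.78,0,0,-0.74,0,0.95,0,0,-0.83,0,1.13,0,0,-0.92,0,1.32,0,0,-0.99,0,1.51,0,0,-1.06,0,1.7,0,0,-1.12,0,1.9,0,0,-1.17,0,2.1,0,0,-1.17,0,2.15,0,0,-1.17,0,2.15,0,0,-1.17,0,2.15,0,0,-1.17,0,2.15,0,0,-1.17,0,2.15,0,0]'
python3 - <<'E'
from h import *
s=st(); e=np.array(s['eef_pos']); R=np.array(s['orientation'])
g=e-11*R[:,2]; x=(g[:2]-[581.8,-36])@[.996,-.089]; print(x,g[2],29.05+np.degrees(np.arctan2(-x,g[2]-100)))
i,W=cam('side'); cv2.imwrite('pics/s1.png',cv2.resize(i[150:350,230:450],None,fx=2.7,fy=2.7)[:,:,::-1])
E
```

```text
time_s: 19.75
eef_pos: [482.0, -26.7, 202.6]
orientation: [[0.996, -0.089, 0.008], [-0.089, -0.996, -0.0], [0.008, -0.001, -1.0]]
ft_force: [5.5, 0.9, 4.1]
opening: 0.27
grip_force: 30.0
time_s: 21.45
eef_pos: [435.4, -22.5, 117.7]
orientation: [[0.996, -0.088, 0.008], [-0.088, -0.996, 0.0], [0.008, -0.001, -1.0]]
ft_force: [2.2, 2.5, 30.2]
opening: 0.27
grip_force: 30.0
21.45 [435.4 -22.5 117.7] [[0.996, -0.088, 0.008], [-0.088, -0.996, 0.0], [0.008, -0.001, -1.0]] [-0.09  0.71  0.06  2.25 -0.22  0.18 -1.49] [ 2.2  2.5 30.2] 0.2696172106463377 29.999836161732674
-147.05898772023662 128.68400554476378 108.01297488089205
```

View pics/s1.png

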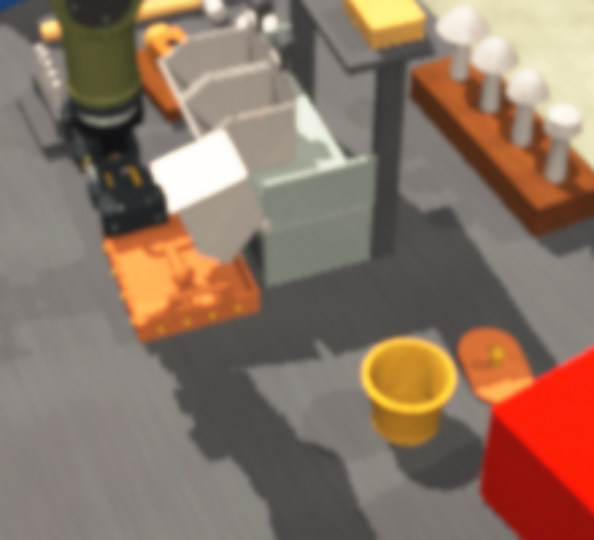

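The bin is on its stop, with the lug held at about (130,190), and the rivets appear to be in the tray at about (190,270). I'll swing it back along the same arc.

```bash
python3 -m handwheel '[0.02,0,-0.1,0,0,0.05,0,-0.25,0,0,0.11,0,-0.45,0,0,0.18,0,-0.64,0,0,0.25,0,-0.83,0,0,0.34,0,-1.02,0,0,0.43,0,-1.2,0,0,0.53,0,-1.37,0,0,0.64,0,-1.54,0,0,0.76,0,-1.7,0,0,0.89,0,-1.86,0,0,1.03,0,-2.01,0,0,1.17,0,-2.15,0,0,1.32,0,-2.28,0,0,1.48,0,-2.41,0,0,1.65,0,-2.52,0,0,1.82,0,-2.63,0,0,1.99,0,-2.73,0,0,2.17,0,-2.82,0,0]'
python3 -m handwheel '[0.19,0,-0.08,0,0,0.38,0,-0.15,0,0,0.57,0,-0.21,0,0,0.77,0,-0.26,0,0,0.96,0,-0.3,0,0,1.16,0,-0.33,0,0,1.37,0,-0.35,0,0,1.57,0,-0.36,0,0,1.77,0,-0.36,0,0,1.97,0,-0.35,0,0,2.17,0,-0.33,0,0,2.37,0,-0.29,0,0,2.55,0,-0.25,0,0,2.55,0,-0.25,0,0,2.55,0,-0.25,0,50,2.55,0,-0.25,0,50,2.55,0,-0.25,0,50,2.55,0,-1.3,0,50,2.55,0,-2.3,0,50]'
python3 lug.py
```

```text
time_s: 23.4
eef_pos: [515.2, -29.7, 228.2]
orientation: [[0.996, -0.089, -0.009], [-0.089, -0.996, 0.002], [-0.009, -0.001, -1.0]]
ft_force: [-6.0, 4.5, -3.1]
opening: 0.267
grip_force: 30.0
time_s: 25.3
eef_pos: [620.0, -40.3, 320.9]
orientation: [[0.996, -0.09, -0.002], [-0.09, -0.996, -0.001], [-0.002, 0.001, -1.0]]
ft_force: [0.9, -0.2, 0.4]
opening: 0.565
grip_force: 0.0
25.3 [620.  -40.3 320.9] [[0.996, -0.09, -0.002], [-0.09, -0.996, -0.001], [-0.002, 0.001, -1.0]] [-0.13  0.61  0.21  1.49 -0.14  1.05 -1.54] [ 0.9 -0.2  0.4] 0.5649589208921986 0.0
```

```bash
python3 -m handwheel '[-1,0,0,0,0,-2,0,0,0,0,-3,0,0,0,0,-3.6,-0.02,0,0,0,-3.6,-0.02,0.5,0,0,-3.6,-0.02,1.5,0,0,-3.6,-0.02,2.5,0,0,-3.6,-0.02,3.5,0,0,-3.6,-0.02,4.2,0,0,-3.6,-0.02,4.57,0,0,-3.6,-0.02,4.57,0,0,-3.4,-0.02,4.57,0,0,-3,-0.02,4.57,0,0,-2.8,-0.02,4.57,0,0,-2.6,-0.02,4.57,0,0,-2.4,-0.02,4.57,0,0,-2.2,-0.02,4.57,0,0,-2.2,-0.02,4.57,0,0]'; python3 lug.py
```

```text
time_s: 27.15
eef_pos: [521.7, -30.0, 136.9]
orientation: [[0.996, -0.089, -0.024], [-0.089, -0.996, 0.002], [-0.024, -0.0, -1.0]]
ft_force: [-19.8, 2.7, 16.4]
opening: 0.004
grip_force: 10.1
27.15 [521.7 -30.  136.9] [[0.996, -0.089, -0.024], [-0.089, -0.996, 0.002], [-0.024, -0.0, -1.0]] [-0.1   0.74  0.12  1.96 -0.19  0.48 -1.5 ] [-19.8   2.7  16.4] 0.004440222257205237 10.073903426527977
98 [622.2 -38.6 257.4] [610. -50. 220.] [636. -27. 264.]
```

```bash
python3 -m handwheel '[0.15,0,0,0,0,0.3,0,0,0,0,0.45,0,0,0,0,0.6,0,0,0,0,0.75,0,0,0,0,0.75,0,0,0,0]'; python3 lug.py
```

```text
time_s: 27.8
eef_pos: [522.5, -30.1, 136.3]
orientation: [[0.992, -0.089, -0.083], [-0.089, -0.996, 0.009], [-0.084, -0.002, -0.996]]
ft_force: [-70.5, 7.6, 68.0]
opening: 0.001
grip_force: 38.6
27.8 [522.5 -30.1 136.3] [[0.992, -0.089, -0.083], [-0.089, -0.996, 0.009], [-0.084, -0.002, -0.996]] [-0.1   0.76  0.13  1.9  -0.18  0.58 -1.5 ] [-70.5   7.6  68. ] 0.000600975143845393 38.613902722718194
90 [623.2 -39.  258.2] [612. -55. 221.] [635. -27. 266.]
```

```bash
python3 -m handwheel '[-0.5,0,0,0,0,-1,0,0,0,0,-1.1,0,0.2,0,0,-1.1,0,0.4,0,0,-1.1,0,0.4,0,0,-1.1,0,0.4,0,0]'; python3 -c "
from h import *
s=st();print(((np.array(s['eef_pos'])[:2]-[581.8,-36])@[.996,-.089]))"
```

```text
time_s: 28.45
eef_pos: [520.4, -29.8, 121.0]
orientation: [[0.996, -0.089, 0.001], [-0.089, -0.996, -0.0], [0.001, 0.0, -1.0]]
ft_force: [-0.0, 0.2, 0.0]
opening: 0.008
grip_force: 0.0
28.45 [520.4 -29.8 121. ] [[0.996, -0.089, 0.001], [-0.089, -0.996, -0.0], [0.001, 0.0, -1.0]] [-0.1   0.76  0.11  1.99 -0.2   0.4  -1.49] [-0.   0.2  0. ] 0.007681623935314466 0.0
-61.660121577226185
```

```bash
python3 -m handwheel '[0.1,0,-0.1,0,0,0.2,0,-0.25,0,0,0.3,0,-0.4,0,0,0.4,0,-0.55,0,0,0.5,0,-0.7,0,0,0.6,0,-0.85,0,0,0.7,0,-1,0,0,0.75,0,-1.1,0,0,0.75,0,-1.1,0,0]'; python3 lug.py
```

```text
time_s: 29.35
eef_pos: [534.2, -31.1, 161.1]
orientation: [[0.996, -0.089, -0.033], [-0.089, -0.996, 0.002], [-0.033, 0.001, -0.999]]
ft_force: [-19.9, 1.3, -8.6]
opening: 0.007
grip_force: 9.8
29.35 [534.2 -31.1 161.1] [[0.996, -0.089, -0.033], [-0.089, -0.996, 0.002], [-0.033, 0.001, -0.999]] [-0.11  0.72  0.14  1.9  -0.18  0.57 -1.51] [-19.9   1.3  -8.6] 0.006781521118944015 9.778732806444168
97 [655.6 -41.8 244.3] [645. -54. 234.] [668. -30. 251.]
```

```bash
python3 -m handwheel '[0.1,0,-0.1,0,0,0.2,0,-0.15,0,0,0.2,0,-0.15,0,0,-0.4,0,-0.15,0,0,-1,0,-0.2,0,0,-1.5,0,-1,0,0,-1.5,0.5,-2,0,0,-1.5,-0.5,-3,0,0,-1.5,-1.5,-3.5,0,0,-1.5,-2.7,-3.5,0,0,-1.5,-3.9,-3.5,0,0,-1.5,-5,-3.5,0,0,-1.5,-6,-3.5,0,0,-1.5,-7,-3.5,0,0,-1.5,-7,-3.5,0,0,-1.5,-7,-3.5,0,0]'; python3 lug.py; python3 - <<'E'
from h import *
i,W=cam('top'); cv2.imwrite('pics/t2.png',cv2.resize(i[120:290,180:420],None,fx=3,fy=3)[:,:,::-1])
E
```

```text
time_s: 31.0
eef_pos: [514.8, 253.1, 306.1]
orientation: [[0.996, -0.087, 0.002], [-0.087, -0.996, 0.001], [0.002, -0.001, -1.0]]
ft_force: [0.5, -1.2, 0.3]
opening: 0.003
grip_force: 0.0
31.0 [514.8 253.1 306.1] [[0.996, -0.087, 0.002], [-0.087, -0.996, 0.001], [0.002, -0.001, -1.0]] [-0.67  0.56  0.22  1.66 -0.14  0.93 -2.05] [ 0.5 -1.2  0.3] 0.003091097407897822 0.0
96 [655.5 -41.7 244.6] [645. -54. 233.] [669. -30. 254.]
```

View pics/t2.png

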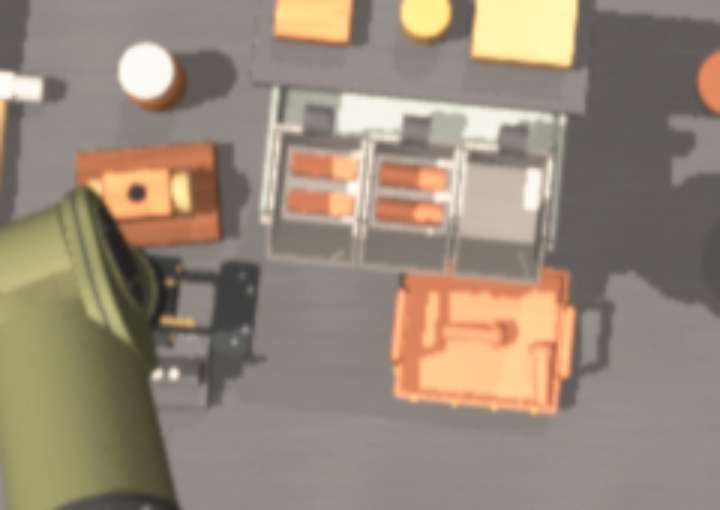

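Both rivets lie in the tray at (480,332) and (543,370). The right bin is empty and its lug is back at the home position, the bars and tubes are in their bins, and the mallet is on the block. The robot is clear of everything, so I'm handing in.

```bash
python3 -m handwheel '[0,0,0,0,0,0,0,0,0,0,0,0,0,0,0]' >/dev/null; python3 -c "
from cell import ticket; print(ticket.job_done())"
```

```text
the job is handed in; nothing more can be done
None
```

The job is handed in at about 31 s of the 72 s limit, though no verdict came back: the last picture shows the mallet head on the block, both rivets in the tray, and the rivet bin back home, with the bars and tubes still in theirs.

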